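# Tare the dough scale by its rotating dial

## Task

The empty green dough pan is standing on the mechanical scale and has driven the needle off the zero line. Tare the scale: gently push the black dial ring round by its lugs with a fingertip, without gripping it, until the red zero line lines up with the needle tip, then take the hand away. Leave the pan standing where it is on the platform and the shaker, scraper and brush where they lie.

Things in the scene. Friction and masses are not known exactly. Their poses are not given: they have to be found in the camera images.
- scale: White mechanical scale, 430 x 220 mm, fixed to the bench. Origin on the bench below the dial's centre; x runs from the dial to the weighing platform, y to the left, z up. The round dial (190 mm across) is at the operator's end, its face tilted 0.26 rad towards -x. Sprung steel platform 200 x 220 mm, top 70 mm up, middle 220 mm along x; it sinks up to 4 mm; only the pan should press on it.
- dial_centre (a point): The dial's centre, on its axis at the level of the bezel's flat top, about 98 mm above the bench. z is the dial's axis (out of the face, tilted 0.26 rad towards the operator); x points to the red zero line; it turns with the dial. Black bezel ring (80 to 95 mm from the axis) and white face turn together; a clear flat window, level with the bezel's top, covers face and needle.
- dial (a joint): Turn of the dial (rad), growing clockwise seen from above; 0 when the red zero line points straight to the platform (12 o'clock). Starts between -1.6 and 0.2, stops at -3.1 and 3.1. It is stiff (0.15 N m, 1.7 N at a lug), does not spring back and stays where left. The zero line meets the needle when dial equals pointer.
- pointer (a joint): Angle of the black needle (rad), counted like dial: clockwise from 12 o'clock. It shows the load on the platform (4 kg to a turn), so the dial does not move it; with the pan on it reads between 0.4 and 1.4.
- zero_mark (a point): Point on the red zero line of the dial face, 70 mm from the dial's axis and 5 mm below the bezel's top. The line is 4 mm wide, and is continued in red across the black bezel. The other lines of the scale are black, 40 to a turn.
- pointer_tip (a point): Tip of the needle, 70 mm from the dial's axis, 5 mm below the bezel's top.
- lug0 (a point): Middle of the top of a finger lug. Four grey lugs stand on the bezel, 14 mm along the rim, 14 mm across it and 16 mm high above the bezel's top, their middle 87.5 mm from the axis. They turn with the dial. lug0 stands 45 degrees clockwise of the zero line.
- lug1 (a point): Top of the lug 135 degrees clockwise of the zero line.
- lug2 (a point): Top of the lug 225 degrees clockwise of the zero line.
- lug3 (a point): Top of the lug 315 degrees clockwise of the zero line.
- pan: Empty green open dough pan, 150 x 150 mm, 62 mm high, 0.35 to 0.8 kg, loose on the platform; origin under its middle. Its rim is about 132 mm above the bench. Not to be touched.
- platform_middle (a point): Fixed point on the scale at the middle of the platform, at the height of its top when nothing is on it (70 mm).
- shaker: Aluminium flour shaker, 68 mm across, 103 mm high, standing on the bench beside the scale; origin under its middle. Bystander.
- scraper: Bench scraper lying flat: wooden handle 30 x 150 x 24 mm and steel blade 95 x 150 mm; origin under its middle. Bystander.
- brush: Pastry brush lying flat on the bench, about 200 mm long; origin under its middle. Bystander.

How it is judged:
By the outcome, as a careful person would: the job done as asked, in the order asked, and still so for the second after the job is handed in, with the robot touching nothing.
It also fails if it takes over 64 s, if anything falls off the work surface, if the arm or the gripper's body presses on something with over 40 N, if the wrist force passes 120 N, or if a joint passes its speed limit or range.

## Robot

A 6-joint arm with a two-finger parallel gripper is mounted at the origin on the work surface. World frame = base frame: x ahead of the robot, y to its left, z up, the work surface at z = 0. Lengths are in m, angles in degrees, forces in N, time in s.
With the tool pointing down it reaches from about 0.325 to 0.775 m from the base axis. Payload 5.5 kg.
Tool frame: the origin (TCP) lies at the centre of the arm's flange, where the gripper is bolted on; the fingertips stand 182 mm ahead of it and the grasp point (between the pads) lies 163 mm ahead of it; z points along the fingers, y is the direction in which the jaws open and shut (so a half turn about z gives the same grasp; the last joint's range is limited). The gripper opens to 88 mm and grips with 3 to 60 N. Pads are 20 mm wide; open, the fingers measure 115 mm over their backs; the gripper's body (75 mm by 178 mm) begins 61 mm behind the grasp point.
Start: joints at [69.116, 5.22, 70.514, -0, 104.267, -3.249], TCP at [0.182, 0.572, 0.405] pointing down, gripper open.
Joint ranges: [-164.24, 164.24], [-49.07, 125.15], [9.68, 141.18], [-86.29, 266.29], [3.28, 154.24], [-151.56, 151.56]. Speed limits (degrees/s): [147.25, 147.25, 172.46, 180, 180, 180].

## Interface

Orientations are given as [roll, pitch, yaw] about the fixed x, y, z axes, in that order (R = Rz(yaw) Ry(pitch) Rx(roll)).
In Python, from station import r gives the robot as it stands. The module is installed in compiled form; this text tells all that it offers. Calls block until the motion is done:
- r.reach(position, orientation): joint-space move of the TCP to a pose.
- r.servo_line(position, rotation=None, speed=0.15): straight line of the TCP; rotation=None keeps the orientation; speed is the mean speed in m/s.
- r.move_joints(angles): joint-space move.
- r.let_go() and r.grab(squeeze=None): open the fingers fully, or close them until they stop; squeeze is the grip in N (None keeps the last).
- r.wait(seconds).
- r.inverse_kinematics(position, orientation): joint angles nearest the present ones, or None.
- r.sense(): the state.
- r.snapshot(name): name is "scene" or "side" or "wrist"; returns a dict with "frame" (480x640x3 uint8, red, green, blue), "fx", "fy", "cx", "cy" (pixels), "R" (3x3) and "t" (3): a world point X has camera coordinates R X + t. Camera axes: x right, y down, z forward; pixel columns grow to the right and rows downward; lengths in m; the calibration is good to about 2 mm. A picture is of the moment at which its call begins. There is no depth.
A pose or a line that the arm cannot do raises r.IKError and nothing moves.
- r.hand_in(): hands the job in, once; it reports no verdict.
The state is a dict: "clock": time; "joints": joint angles; "joint_vel": joint speeds; "joint_torque": joint torques, N m; "tcp_pos": TCP position; "orientation": TCP orientation; "contact_force": force on the tool from outside, world axes, zero at the start; "torque": the same for the moment, N m; "opening": finger opening in m.
Only numpy, scipy, OpenCV 4.12 (cv2) and the standard library are available. Lean on these libraries where they do the work, as an engineer would, in place of code of your own. Each camera call takes 0.05 s, during which the arm holds its last target. There are 200 camera calls.

## Working session

There is one attempt and no reset: what is moved stays moved. The work goes in short steps, each a Python script; the robot and the scene stay as the last script left them, time stands still between calls to the robot, and variables do not carry over. Pictures are saved under pics/ and viewed, about 8 in all and at most 12, crops included, and the job is handed in when it is done.

```bash
mkdir -p pics; python3 - <<'E'
from station import r
import cv2,pickle
for n in("scene","wrist"):
    s=r.snapshot(n); cv2.imwrite(f"pics/{n}0.png",s["frame"][:,:,::-1]); pickle.dump(s,open(n+"0.pkl","wb"))
    print(n,s["fx"],s["cx"],s["cy"],s["R"],s["t"])
print(r.sense())
E
```

```text
scene 623.068354797397 317.5313619210609 238.31956824676897 [[-0.00881639  0.99981958 -0.01682486]
 [ 0.66014291 -0.00681846 -0.75110907]
 [-0.75108828 -0.01772888 -0.6599637 ]] [ 0.01911229 -0.31473786  2.39550354]
wrist 371.04052234734604 323.58173963814414 240.37706918562367 [[ 0.30301261  0.95298533 -0.00152059]
 [ 0.92392933 -0.29338216  0.24552292]
 [ 0.23353363 -0.07580146 -0.96938959]] [-0.59969666 -0.02889138  0.38923375]
{'clock': 0.1, 'joints': array([ 6.91162079e+01,  5.25871810e+00,  7.05740914e+01,  8.77505030e-04,
        1.04267447e+02, -3.24741372e+00]), 'joint_vel': array([-0.03628759, -0.10133665, -0.16873186, -0.00576087, -0.05084461,
        0.00382582]), 'joint_torque': array([ 1.79816238e-03, -4.47858739e+01, -4.07571137e+01,  6.99672103e-02,
        2.83812254e-02, -1.15799621e-04]), 'tcp_pos': array([0.18179015, 0.57185139, 0.40362924]), 'orientation': array([-1.79899953e+02, -6.52873067e-03,  1.62363831e+02]), 'contact_force': array([1.23254185, 0.16688264, 0.77230353]), 'torque': array([ 0.0403648 ,  0.02071609, -0.04709655]), 'opening': 0.08789883380909624}
```

View pics/scene0.png

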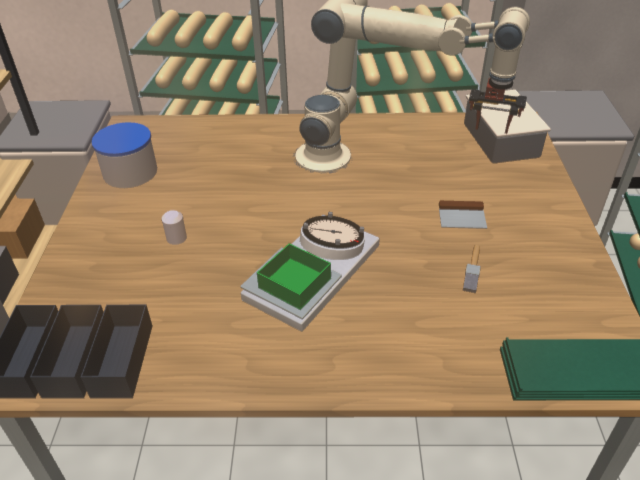

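View pics/wrist0.png

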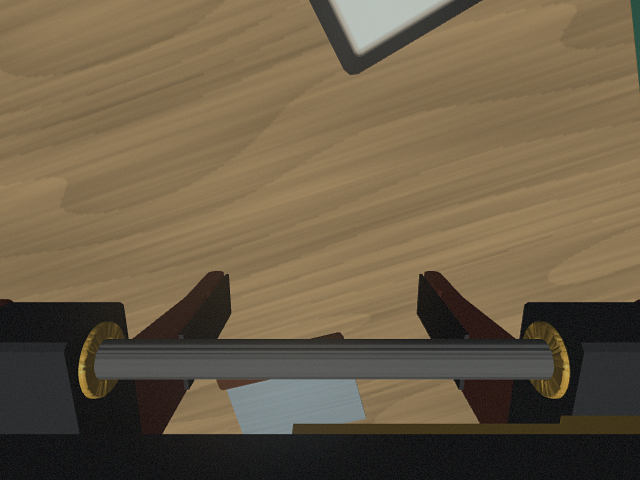

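The scene shows the dial at about (333,234), and the platform with the pan at (295,275) towards the lower left. The wrist view only shows the scraper at this stage.

```bash
cat > h.py <<'E'
import numpy as np,cv2,pickle
from scipy.spatial.transform import Rotation as Ro
def ray(s,u,v,z):
    "world point at height z seen at pixel u,v"
    R=np.array(s["R"]);t=np.array(s["t"]);c=-R.T@t
    d=R.T@np.array([(u-s["cx"])/s["fx"],(v-s["cy"])/s["fy"],1]);return c+d*(z-c[2])/d[2]
def proj(s,X):
    p=np.atleast_2d(X)@np.array(s["R"]).T+np.array(s["t"]);return np.c_[s["fx"]*p[:,0]/p[:,2]+s["cx"],s["fy"]*p[:,1]/p[:,2]+s["cy"]]
E
python3 - <<'E'
from h import *
s=pickle.load(open("scene0.pkl","rb"));w=pickle.load(open("wrist0.pkl","rb"))
print("dial",ray(s,333,232,.098),"pan",ray(s,295,268,.132), "corners",ray(s,243,297,.066),ray(s,304,320,.066),ray(s,379,240,.066))
c=-w["R"].T@w["t"];T=Ro.from_euler("xyz",[-179.9,0,162.36],degrees=True).as_matrix()
print("cam in tool",T.T@(c-[.1818,.5719,.4036]),T.T@w["R"].T)
f=s["frame"][190:330,230:400,::-1];cv2.imwrite("pics/crop0.png",cv2.resize(f,None,fx=4.2,fy=4.2,interpolation=cv2.INTER_CUBIC))
E
```

```text
dial [0.55928898 0.03489577 0.098     ] pan [ 0.75210782 -0.07336875  0.132     ] corners [ 0.79996593 -0.22092389  0.066     ] [ 0.88639723 -0.04683285  0.066     ] [0.56156894 0.17709059 0.066     ]
cam in tool [0.06751871 0.0002133  0.0200989 ] [[ 2.34114529e-05 -9.69390704e-01 -2.45523242e-01]
 [ 9.99999974e-01 -3.24846440e-05  2.23611271e-04]
 [-2.24742423e-04 -2.45523241e-01  9.69390679e-01]]
```

View pics/crop0.png

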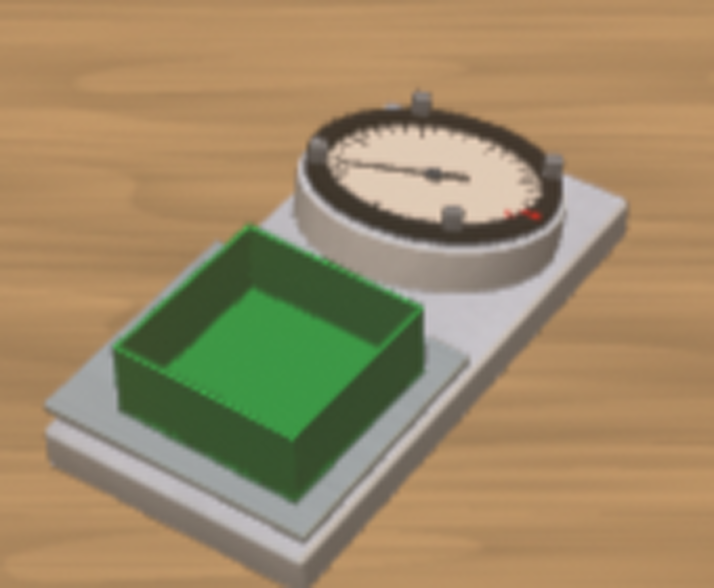

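The crop shows the zero line at lower right of the dial (525,213) and the needle pointing left. The dial therefore needs about 150° clockwise. Next I'll close the fingers and look along the dial axis from close by.

```bash
cat >> h.py <<'E'
def frames(x,y,yaw):
    "scale yaw (rad) -> dial centre C and base frame D (columns: 12 o'clock, left, axis)"
    D=Ro.from_euler("z",yaw).as_matrix()@Ro.from_euler("y",-.26).as_matrix()
    return np.array([x,y,.098]),D
def cw(C,D,a,rad,h): return C+D@np.array([rad*np.cos(a),-rad*np.sin(a),h])
E
python3 - <<'E'
from station import r
from h import *
r.grab(10)
C,D=frames(.559,.035,np.radians(-28))
ex=np.array([np.cos(np.radians(-28)),np.sin(np.radians(-28)),0])
p=C+ex*.077;p[2]=.43
r.reach(list(p),[180,0,152]);r.wait(.3)
w=r.snapshot("wrist");pickle.dump(w,open("w1.pkl","wb"))
cv2.imwrite("pics/w1.png",cv2.resize(w["frame"][:300,120:520,::-1],None,fx=2,fy=2,interpolation=cv2.INTER_CUBIC))
s=r.sense();print(s["clock"],s["tcp_pos"],s["joints"],s["opening"])
E
```

```text
4.3583 [ 0.62697902 -0.0008698   0.42999891] [-3.18773304e+00  9.88177207e+00  6.28688626e+01 -1.28055795e-03
  1.07249734e+02 -6.52123961e+01] 0.0007341884759690213
```

View pics/w1.png

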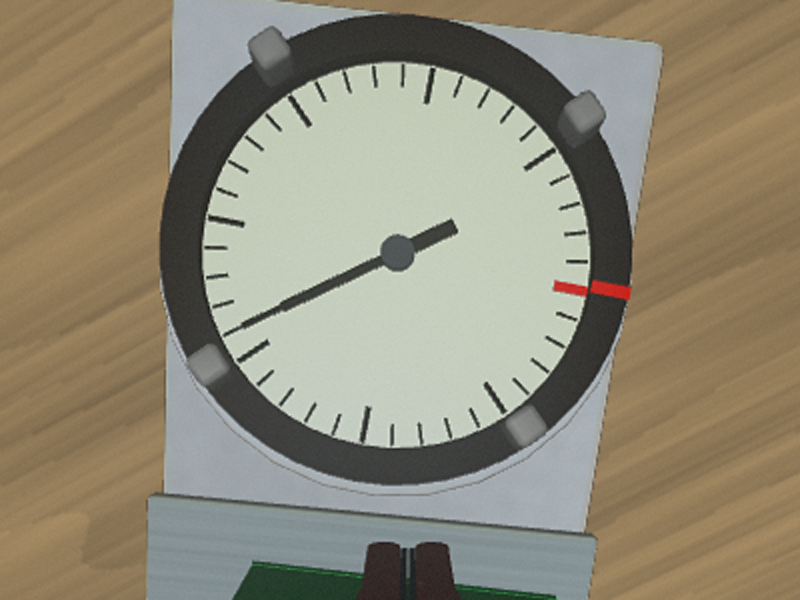

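The dial is seen nearly along its axis. In crop pixels:
- **Lugs:** (269,46), (584,110), (208,363), (526,425).
- **Red line on the bezel:** (590,288) to (631,293).
- **Needle:** tip at (243,325), hub at (397,253).
- **Platform near corners:** (150,495) and (595,537).

I'll fit the pose to these.

```bash
cat > fit.py <<'E'
from h import *
from scipy.optimize import least_squares
w=pickle.load(open("w1.pkl","rb"))
px=np.array([[526,425],[208,363],[269,46],[584,110],[590,288],[631,293],[243,325],[396,14],[161,250],[631,250],[150,495],[595,537]])/2.+[120,0]
def model(q):
    x,y,yaw,d,p=q;C,D=frames(x,y,yaw)
    X=[cw(C,D,d+np.radians(a),.0875,.016) for a in(45,135,225,315)]+[cw(C,D,d,.08,0),cw(C,D,d,.095,0),cw(C,D,p,.07,-.005)]
    u=proj(w,X)
    ring=proj(w,[cw(C,D,a,.095,0) for a in np.linspace(0,6.283,361)])
    ring=[[396/2+120,ring[:,1].min()],[ring[:,0].min(),125],[ring[:,0].max(),125]]
    ex=D@[np.cos(.26),0,-np.sin(.26)];B=np.array([x,y,.068])
    pl=proj(w,[B+.12*ex-.11*D[:,1],B+.12*ex+.11*D[:,1]])
    return np.r_[u,ring,pl]
res=lambda q:(model(q)-px).ravel()
f=least_squares(res,[.56,.035,-.5,-1.45,1.2],loss="soft_l1")
if __name__=="__main__":
    print(f.x,np.degrees(f.x[2:]));print(np.round(res(f.x).reshape(-1,2),1))
E
python3 fit.py
```

```text
[ 0.55078008  0.03567554 -0.58310066 -1.47663906  1.03882916] [-33.40920663 -84.60518595  59.52052658]
[[ 0.9  0.5]
 [-0.6  0.9]
 [-0.4 -0.3]
 [ 1.3 -0.3]
 [ 1.1 -0.2]
 [-1.3  0.8]
 [-0.7  0.3]
 [ 0.   0.4]
 [-0.7  0. ]
 [ 0.6  0. ]
 [-2.1 -1.4]
 [ 3.5 -1.7]]
```

The fit agrees to about 1 px (under 1 mm). The dial is at -84.6° and the needle at 59.5°, so the dial has to turn +144.1°. I'll push lug2 round the operator's side, away from the pan, and check IK along the whole arc first.

```bash
cat > push.py <<'E'
from station import r
from fit import *
q=f.x;C,D=frames(*q[:3])
def pose(a,s,h,flip):
    "TCP pose with fingertip s ccw of a lug at clockwise angle a (rad), h above bezel; tool y radial"
    L=D@Ro.from_euler("z",-a).as_matrix()      # columns: radial, ccw tangent, axis
    y=flip*L[:,0];z=-L[:,2];M=np.c_[np.cross(y,z),y,z]
    tip=C+L@[.0875,s,h]
    return list(tip-.182*z),list(Ro.from_matrix(M).as_euler("xyz",degrees=True))
E
python3 - <<'E'
from push import *
a0=q[3]+np.radians(225);a1=a0+q[4]-q[3]
for fl in(1,-1):
    for a in np.linspace(a0,a1,5):
        j=r.inverse_kinematics(*pose(a,.017,.006,fl)); print(fl,round(np.degrees(a)),None if j is None else np.round(j))
E
```

```text
1 140 None
1 176 [  11.  -24.  112.  -11.   81. -138.]
1 212 [ 16. -17. 106. -11.  81. -97.]
1 248 [ 16.  -8.  98. -11.  80. -61.]
1 285 [ 13.  -2.  91. -11.  81. -28.]
-1 140 [  4. -27. 114.  -9.  82.  -2.]
-1 176 [ 11. -24. 112. -11.  81.  42.]
-1 212 [ 16. -17. 106. -11.  81.  83.]
-1 248 [ 16.  -8.  98. -11.  80. 119.]
-1 285 None
```

```bash
python3 - <<'E'
s=open("push.py").read()
s=s.replace("M=np.c_[np.cross(y,z),y,z]","M=np.c_[np.cross(y,z),y,z]@Ro.from_euler('z',-12,degrees=True).as_matrix()  # 12 deg lag keeps joint 6 in range")
s=s.replace(",flip)",",flip=-1)")
s+='''
def arc(a,b,s,h=.006,step=6,speed=.05):
    n=max(1,int(np.ceil(abs(b-a)/np.radians(step))))
    for t in np.linspace(a,b,n+1)[1:]:
        r.servo_line(*pose(t,s,h),speed=speed)
        F=np.linalg.norm(r.sense()["contact_force"])
        if F>15: print("force",F,np.degrees(t)); return False
    return True
'''
open("push.py","w").write(s)
E
python3 - <<'E'
from push import *
a0=q[3]+np.radians(225);a1=a0+q[4]-q[3]
J=[r.inverse_kinematics(*pose(a,.018,.006)) for a in np.linspace(a0-.1,a1+.1,6)]
print([None if j is None else np.round(j) for j in J])
if all(j is not None for j in J):
    r.reach(*pose(a0,.032,.08));print(r.sense()["clock"])
    r.servo_line(*pose(a0,.032,.006),speed=.06);s=r.sense();print(s["clock"],s["contact_force"])
    w=r.snapshot("wrist");cv2.imwrite("pics/w2.png",w["frame"][:,:,::-1])
E
```

```text
[array([  2., -27., 113.,  -9.,  82., -21.]), array([  9., -26., 113., -10.,  82.,  17.]), array([ 14., -21., 110., -11.,  81.,  54.]), array([ 17., -13., 103., -12.,  80.,  87.]), array([ 16.,  -6.,  96., -11.,  80., 117.]), array([ 12.,  -1.,  90., -11.,  81., 145.])]
5.1917
6.575 [ 0.44983907 -0.08872744 -0.61448256]
```

View pics/w2.png

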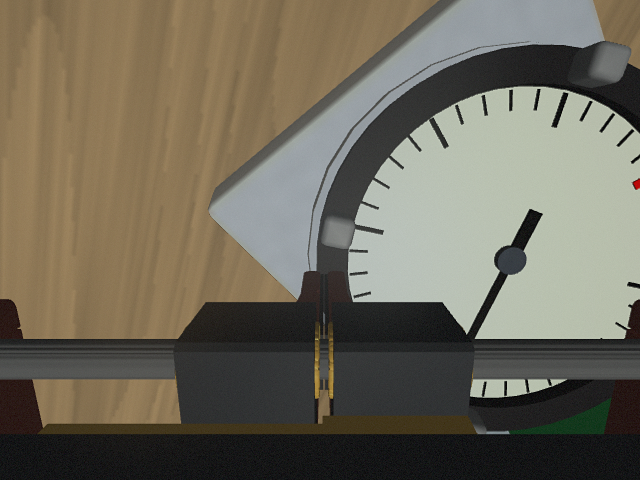

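The closed fingers at (327,285) sit over the bezel, just behind lug2 at (338,233), and nothing is touching. I'll push to about 10° short.

```bash
python3 - <<'E'
from push import *
a0=q[3]+np.radians(225);a1=a0+q[4]-q[3]
r.servo_line(*pose(a0,.019,.006),speed=.04)
print(arc(a0,a1-np.radians(10),.019))
s=r.sense();print(s["clock"],s["contact_force"])
w=r.snapshot("wrist");cv2.imwrite("pics/w3.png",w["frame"][:,:,::-1]);pickle.dump(w,open("w3.pkl","wb"))
E
```

```text
True
14.7667 [-0.33913    -0.52542717  0.39161261]
```

View pics/w3.png

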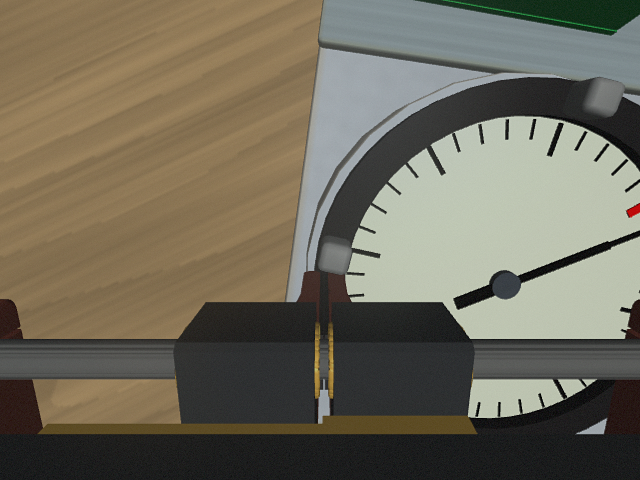

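The dial has turned as planned. The red line's inner end is at (630,212), just ahead of the needle line, which runs from the hub (505,285) through (608,245) to the edge at (640,233). I'll compute the remaining angle.

```bash
cat >> h.py <<'E'
def ang(s,C,D,u,v,h):
    "clockwise dial angle (deg) and radius (mm) of a pixel on the plane h above the bezel"
    R=np.array(s["R"]);c=-R.T@np.array(s["t"]);d=R.T@np.array([(u-s["cx"])/s["fx"],(v-s["cy"])/s["fy"],1])
    o=C+h*D[:,2];X=c+d*((o-c)@D[:,2])/(d@D[:,2]);l=D.T@(X-C);return np.round([np.degrees(np.arctan2(-l[1],l[0])),1000*np.hypot(l[0],l[1])],2)
E
python3 - <<'E'
from push import *
w=pickle.load(open("w3.pkl","rb"))
print("red",ang(w,C,D,632,211,-.005),"needle",ang(w,C,D,608,245,-.005),ang(w,C,D,639,233,-.005),"hub",ang(w,C,D,505,285,-.005),"lug2",ang(w,C,D,335,248,.016),"lug3",ang(w,C,D,604,94,.016))
print(np.degrees(q[3:]), "finger lug angle",np.degrees(q[3]+q[4]-q[3])+225-10)
E
```

```text
red [49.38 66.54] needle [59.98 51.51] [59.74 66.46] hub [151.02   1.02] lug2 [-81.93  88.14] lug3 [ 4.34 87.2 ]
[-84.60518595  59.52052658] finger lug angle 274.5205265760827
```

About 10.4° remain. I'll push 9°, lift off and look from the earlier viewpoint, where the dial is fully visible.

```bash
cat >> push.py <<'E'
def look(name):
    p=C+.077*np.array([np.cos(q[2]),np.sin(q[2]),0]);p[2]=.43
    r.reach(list(p),[180,0,180+np.degrees(q[2])]);r.wait(.3)
    w=r.snapshot("wrist");pickle.dump(w,open(name+".pkl","wb"))
    f=w["frame"][:,:,::-1];c=proj(w,cw(C,D,q[4],.075,0))[0].astype(int)
    x0,y0=max(c[0]-45,0),max(c[1]-35,0);print("crop",x0,y0,"scale 8")
    cv2.imwrite(f"pics/{name}.png",cv2.resize(f[y0:y0+70,x0:x0+90],None,fx=8,fy=8,interpolation=cv2.INTER_CUBIC))
E
python3 - <<'E'
from push import *
a1=q[4]+np.radians(225)
print(arc(a1-np.radians(10),a1-np.radians(1),.019,speed=.03))
r.servo_line(*pose(a1-np.radians(1),.03,.006),speed=.05)
r.servo_line(*pose(a1-np.radians(1),.03,.08),speed=.1)
look("w4");print(r.sense()["clock"])
E
```

```text
True
crop 198 146 scale 8
20.125
```

View pics/w4.png

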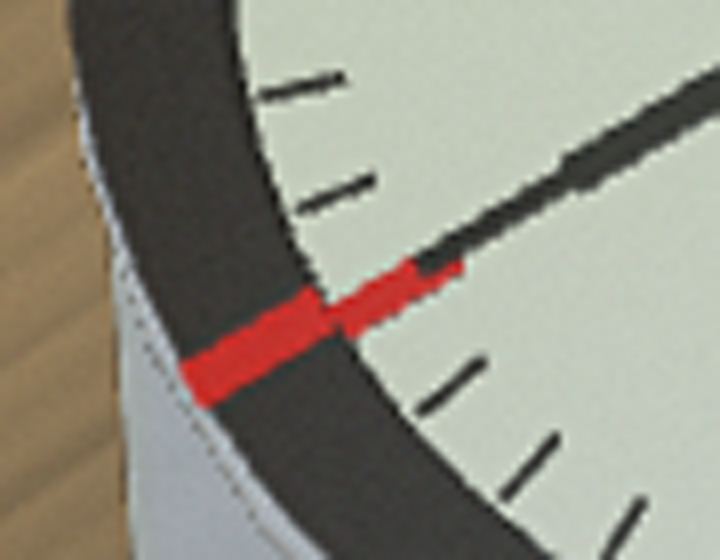

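The red line is nearly under the needle: tip at about (424,264), red face segment from (343,322) to about (450,258), slightly short of the needle. I'll measure the residual from the pixels.

```bash
cat > meas.py <<'E'
import sys
from push import *
w=pickle.load(open(sys.argv[1]+".pkl","rb"));F=w["frame"].astype(int)
def polar(m,h):
    v,u=np.nonzero(m);return np.array([ang(w,C,D,a,b,h) for a,b in zip(u,v)])
red=(F[...,0]>120)&(F[...,1]<90);red[300:]=0
A=polar(red,0);b=A[(A[:,1]>82)&(A[:,1]<93)]
B=polar(red,-.005);g=B[(B[:,1]>71)&(B[:,1]<77)]
dark=F.max(2)<110;dark[300:]=0
N=polar(dark,-.005);k=abs(N[:,0]-59.5)<12
for lo,hi in((25,40),(40,50),(50,58),(58,65)):
    n=N[k&(N[:,1]>lo)&(N[:,1]<hi)];print(lo,hi,len(n),n[:,0].mean())
print("red bezel",b[:,0].mean(),len(b),"red face",g[:,0].mean(),len(g))
hub=polar(dark,-.003);hub=hub[hub[:,1]<5]
E
python3 meas.py w4
```

```text
25 40 84 60.54440476190476
40 50 57 60.06666666666666
50 58 32 59.9434375
58 65 23 59.84173913043477
red bezel 59.67681318681319 91 red face 59.08939393939394 33
```

Comparing needle and red face line at the same radius gives the dial about 0.5–0.6° short. The bezel part of the line suggests about 0°. I'll make one more small nudge of +0.5°, then check.

```bash
python3 - <<'E'
from push import *
a1=q[4]+np.radians(225);a=a1-np.radians(1)
r.reach(*pose(a,.03,.08))
r.servo_line(*pose(a,.03,.006),speed=.06)
r.servo_line(*pose(a,.019,.006),speed=.02)
print(arc(a,a+np.radians(.5),.019,speed=.01)); r.wait(.3)
a+=np.radians(.5)
r.servo_line(*pose(a,.03,.006),speed=.05)
r.servo_line(*pose(a,.03,.08),speed=.1)
look("w5");print(r.sense()["clock"])
s=r.snapshot("scene");cv2.imwrite("pics/s5.png",s["frame"][:,:,::-1])
E
python3 meas.py w5
```

```text
True
crop 198 146 scale 8
30.2417
25 40 84 60.54369047619048
40 50 57 60.06614035087719
50 58 32 59.9428125
58 65 23 59.84173913043477
red bezel 59.948791208791214 91 red face 59.346969696969694 33
```

View pics/w5.png

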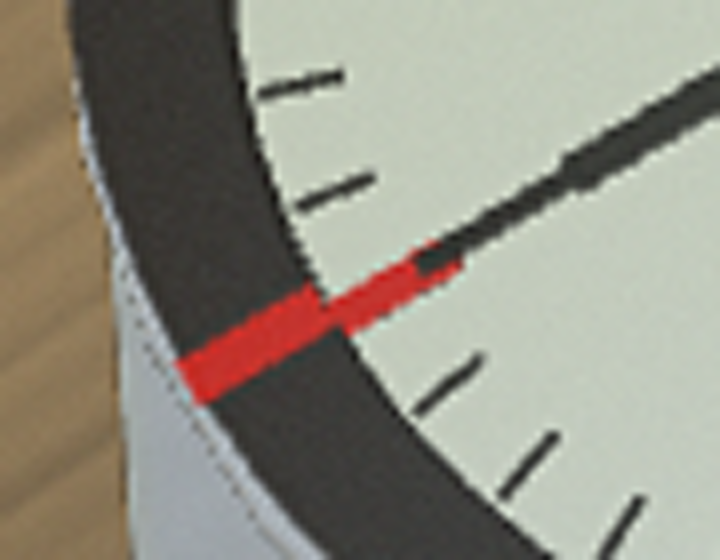

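View pics/s5.png

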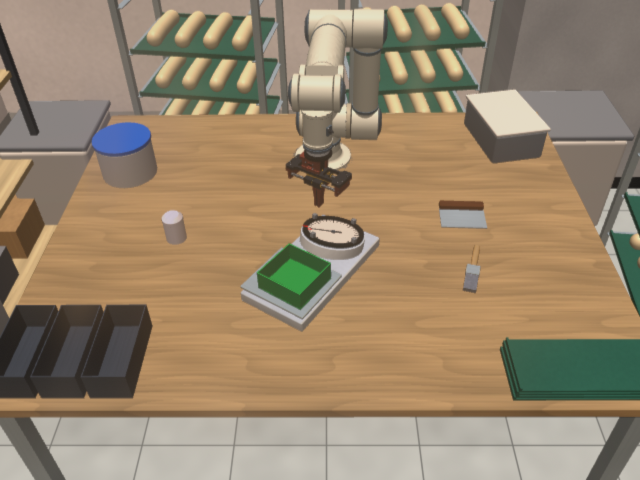

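Red now shows on both sides of the needle tip at (425,262). The scene shows the pan, shaker, scraper and brush where they were, with the hand well clear above. Handing in.

```bash
python3 -c "
from station import r
print(r.sense()['contact_force']);r.hand_in();print(r.sense()['clock'])"
```

```text
[-0.40393424  0.21211417  0.4520932 ]
the job is handed in; nothing more can be done
the job is handed in; nothing more can be done
```

I tared the scale and handed it in at about 30 s of the 64 s allowed. I pushed lug2 with the closed fingertips about 144° clockwise, round the operator's side and away from the pan. I then lifted off, looked, and nudged it another 0.5° before taking the hand away.

- **Alignment:** in the last close view the needle tip lies on the red zero line, with red showing on both sides.
- **Disagreement:** the line on the face still measures about 0.3–0.4° short of the needle. Its continuation on the bezel measures about 0.3° past it. Both are well inside the 4 mm width of the line.
- **Surroundings:** in the last scene picture the pan, shaker, scraper and brush look unmoved. I judged that by eye and did not measure it. Contact-force readings during the job stayed below 15 N, and the last one was about 0.6 N with the hand clear.

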